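Fit the matching spindle flange to the decorating turntable

TASK

Find the flange whose keyholes match the three studs on the decorating turntable and fit it: set it over the pilot, turn it until it drops flat over the stud heads, then push its arm on clockwise (seen from above) until the sprung pawl clicks in behind its tooth and it cannot turn back. Feel for the drop and the click and do not ram it against its stops; leave the other two flanges and everything else on the table where they are.

Things in the scene. Friction and masses are not known exactly. Their poses are not given: they have to be found in the camera images.
- seat (a point): Centre of the top face of the turntable's dark steel head (190 mm across, 70 mm above the table), on a grey cast stand screwed to the table. z up; x belongs to the stand. The head is clamped fast to the stand, but at an angle that differs by up to 12 deg either way and is not given here: see or feel for it. Angles below are anticlockwise from above and for a head clamped at 0.
- turntable: The turntable; origin on the table under its centre, axes as the seat.
- pilot_top (a point): Top of the steel pilot boss in the middle of the head, 27 mm above its face: 26 mm across, tapering to 12 mm over its top 9 mm; a flange's bore goes over it with 0.8 mm play all round. Three headed studs stand 42 mm from the axis at 40, 140 and 270 deg from x: heads 14 mm across, tops 14 mm and undersides 9.5 mm above the face, shanks 7 mm across.
- flange_a_mid (a point): Cast aluminium flange, 0.4 kg, lying flat: disc 124 mm across, 7 mm thick, with hub, spindle and arm. This point: on its axis, half-way up (37 mm above the underside); x along its locking arm, z up. Its three keyholes are evenly spaced, by 120 deg, on a circle of 42 mm radius.
- flange_b_mid (a point): Cast aluminium flange, 0.4 kg, lying flat: disc 124 mm across, 7 mm thick, with hub, spindle and arm. This point: on its axis, half-way up (37 mm above the underside); x along its locking arm, z up. Its three keyholes have gaps of 100, 130 and 130 deg (round holes at 13, 113 and 243 deg anticlockwise from x) on a circle of 42 mm radius.
- flange_c_mid (a point): Cast aluminium flange, 0.4 kg, lying flat: disc 124 mm across, 7 mm thick, with hub, spindle and arm. This point: on its axis, half-way up (37 mm above the underside); x along its locking arm, z up. Its three keyholes have gaps of 100, 130 and 130 deg on a smaller circle, of 34 mm radius.
- flange_b_knob (a point): Black upright hand knob on the end of flange_b's locking arm: 16 mm across, 7 to 40 mm above the flange's underside, 88 mm out from its axis; this point is 25 mm above the underside. The arm ends 106 mm from the axis. All flanges are alike in this. A matching flange drops flat over the studs with its arm at 27 deg from x; at other angles it rides on the stud heads, 13 mm higher.
- flange_b: The same flange; origin at the centre of its underside. Its spindle is plain round steel 16 mm across, from 34 to 74 mm above the underside (grip it here). Below it the hub: 47 mm across up to 29 mm, then narrowing to 38 mm at 34 mm, bored from below (27.6 mm across, 29 mm deep). The other two flanges are alike.
- flange_b_tooth (a point): Catch tooth on flange_b's rim, opposite the arm; it reaches 72 mm from the axis (the disc 62 mm). Keyholes, on every flange: a round hole 17 mm across (1.5 mm play all round a stud head) and from it an arc slot 10 mm wide running anticlockwise (from above), in which the shanks slide as the flange turns.
- pawl (a joint): Sprung steel pawl on the head, 36 mm long, on an upright pin outside the flange's rim, at about 185 to 210 deg. 0 rad: fully in, as at the start and again when clicked in behind the tooth; positive: pushed outward by a passing tooth, over the last 20 deg of the turn (5 to 10 N at the knob, up to about 0.25 rad). It snaps in with the flange's arm at about 1 deg.
- plunger (a joint): Sprung anti-rattle plunger on the head, at about 175 deg. The tooth runs up against it when the arm is at about 5 deg and presses it in (3 to 6 N); the slots' ends meet the studs, a hard stop, at about -2.5 deg. In metres: 0 free, positive pressed in (up to 0.011). On a locked flange it stays pressed in about 0.004, holding the tooth against the pawl.
- glue_bottle: White glue bottle, 42 mm across, 125 mm high, standing; origin at the centre of its underside. A bystander.
- water_bottle: Clear water bottle, 64 mm across, 216 mm high, standing; origin at the centre of its underside. A bystander.
- paper_cup: Brown paper cup, 80 mm across, 95 mm high, standing; origin at the centre of its underside. A bystander.
- paint_jar: Grey paint jar, 60 mm across, 70 mm high, standing; origin at the centre of its underside. A bystander.
- sponge: Sponge, 85 by 60 by 29 mm, lying; origin at the centre of its underside. A bystander.
- flat_brush: Flat brush 190 mm long, lying along its x axis. A bystander.
Not all that is in view belongs to the job. Of the things like the turntable, leave any that is blue; of the rest the larger one is meant.

How it is judged:
By the outcome, as a careful person would: the job done as asked, in the order asked, and still so for the second after the job is handed in, with the robot touching nothing.
It also fails if it takes over 64 s, if anything falls off the work surface, if the arm or the gripper's body presses on something with over 40 N, if the wrist force passes 120 N, or if a joint passes its speed limit or range.

ROBOT

A 6-joint arm with a two-finger parallel gripper is mounted at the origin on the work surface. World frame = base frame: x ahead of the robot, y to its left, z up, the work surface at z = 0. Lengths are in m, angles in rad, forces in N, time in s.
With the tool pointing down it reaches from about 0.325 to 0.9 m from the base axis. Payload 3.5 kg.
Tool frame: the origin (TCP) lies at the centre of the arm's flange, where the gripper is bolted on; the fingertips stand 173 mm ahead of it and the grasp point (between the pads) lies 155 mm ahead of it (env.finger_overhang is the distance from the TCP to the fingertips, in m); z points along the fingers, y is the line along which they close (so a half turn about z gives the same grasp; the last joint's range is limited). The gripper opens to 85 mm and grips with 20 to 120 N. Pads are 22 mm wide; open, the fingers measure 114 mm over their backs; the gripper's body (76 mm by 85 mm) begins 54 mm behind the grasp point. The pads swing forward as they close: fully open they stand 13 mm farther back than shut.
Start: joints at [-1.316, 0.276, -0.026, 1.268, 0, 1.467], TCP at [0.219, -0.585, 0.405] pointing down, gripper open.
Joint ranges: [-3.12, 3.12], [-0.85, 1.88], [-1.08, 1.24], [-1.95, 2.15], [-1.57, 1.53], [-3.14, 3.14]. Speed limits (rad/s): [2.57, 2.57, 3.14, 3.14, 3.14, 3.14].

INTERFACE

Orientations are given as a unit quaternion [w, x, y, z].
In Python, from rig import env gives the robot as it stands.
- The arm moves only by the tool jog_arm, never from a script. Its argument "plan" is a list of rows, each a list of 3 entries, a list of its own where there are three numbers: the shift along the tool's x, y, z in m, then the turn about the tool's z in rad, then the closure, from -1 (fully open) to 1 (shut). In form: [[[x, y, z], spin, fingers], ...]. A call has 1 to 5 rows; each row is the pose to reach, as a shift and turn from the pose commanded when the call began, along the tool's axes at that moment; what a row does not reach only later rows make up. A row lasts 1/8 s, in which the tool goes at most 62.5 mm and 10.7 degrees, less where a joint would pass 70% of its speed; a pose out of reach is approached as far as the arm can. A call with a gripper value outside its range is refused whole. The fingers move at their own pace and stop on an object; "newtons" is the grip in N (left out, the last holds). Time passes only in rows, so rows that repeat a pose let the fingers close. It gives the time, the measured TCP pose, the force, the opening and the grip force at its end, in the units of the state.
- env.get_obs(): the state, without advancing time (a new reading comes with each control period).
- env.get_image(name): name is "scene" or "side" or "wrist"; returns a dict with "frame" (384x512x3 uint8, red, green, blue), "intrinsics" (3x3 intrinsics, pixels), "eye" and "orientation" of the camera in the world; the wrist camera has in their place "mount" (4x4, takes a point from camera to tool coordinates, whose origin is the TCP and whose axes are the flange's). Camera axes: x right, y up, looking along -z (the intrinsics and any distortion apply to the point x, -y, -z); pixel columns grow to the right and rows downward; lengths in m; the calibration is good to about 2 mm. The wrist camera is an equidistant fisheye: a pixel r from the principal point sees the ray r / f radians off the axis. A picture is of the moment at which its call begins: read the wrist's pose just before it. There is no depth.
- env.close_job(): hands the job in; it is judged then, once.
The state is a dict: "clock": time; "joint_pos": joint angles; "joint_vel": joint speeds; "effort": joint torques, N m; "tool_pos": TCP position; "tool_rot": TCP orientation; "force": force on the tool from outside, world axes, zero at the start; "torque": the same for the moment, N m; "gripper_width": finger opening in m; "grasp_force": force on a finger pad.
Only numpy, scipy, OpenCV 4.12 (cv2) and the standard library are available. Lean on these libraries where they do the work, as an engineer would, in place of code of your own. Each camera call takes 0.05 s, during which the arm holds its last target. There are 200 camera calls.

## Working session

There is one attempt and no reset: what is moved stays moved. The work goes in short steps, Python scripts to look and compute and a tool call to move; the robot and the scene stay as the last step left them, time stands still between calls to the robot, and variables do not carry over. Pictures are saved under pics/ and viewed, at most 10 in all, crops included, and the job is handed in when it is done.

Besides the shell and the picture viewer there is one more tool, called after "Request:" in YAML: its name, and indented under it one key for each argument. jog_arm: Moves the arm, as the interface text tells. Its arguments: {"type":"object","properties":{"plan":{"type":"array","items":{"type":"array"}},"newtons":{"type":"number"}},"required":["plan"]}

```bash
mkdir -p pics; ls; cat > h.py <<'E'
import numpy as np, cv2
from rig import env
from scipy.spatial.transform import Rotation as R
def rot(q): return R.from_quat([q[1],q[2],q[3],q[0]]).as_matrix()
def snap(n):
    o=env.get_obs(); im=env.get_image(n); 
    K=np.array(im["intrinsics"])
    if n=="wrist":
        T=np.eye(4);T[:3,:3]=rot(o["tool_rot"]);T[:3,3]=o["tool_pos"];M=T@np.array(im["mount"])
    else:
        M=np.eye(4);q=np.array(im["orientation"]);M[:3,:3]=rot(q) if q.size==4 else q.reshape(3,3);M[:3,3]=im["eye"]
    return im["frame"],K,M
def ray(p,K,M,fish):
    x=(p[0]-K[0,2])/K[0,0];y=(p[1]-K[1,2])/K[1,1]
    if fish:
        t=np.hypot(x,y);s=np.sin(t)/t if t>1e-9 else 1;d=np.array([x*s,-y*s,-np.cos(t)])
    else: d=np.array([x,-y,-1.])
    return M[:3,3],M[:3,:3]@d
def onz(p,K,M,z,fish=False):
    o,d=ray(p,K,M,fish);return o+d*(z-o[2])/d[2]
def proj(P,K,M,fish=False):
    c=M[:3,:3].T@(np.array(P)-M[:3,3]);v=np.array([c[0],-c[1]])
    if fish:
        r=np.linalg.norm(v);t=np.arctan2(r,-c[2]);v=v/r*t if r>0 else v
    else: v=v/-c[2]
    return np.array([K[0,0]*v[0]+K[0,2],K[1,1]*v[1]+K[1,2]])
def save(f,im): cv2.imwrite("pics/"+f,cv2.cvtColor(im,cv2.COLOR_RGB2BGR))
E
python3 - <<'E'
from h import *
ims=[]
for n in("scene","side","wrist"):
    f,K,M=snap(n);np.savez(n+"0.npz",f=f,K=K,M=M);ims.append(f);print(n,K.tolist(),M.round(3).tolist())
save("a.png",cv2.resize(ims[0],(800,600),interpolation=cv2.INTER_CUBIC))
save("b.png",cv2.resize(ims[1],(800,600),interpolation=cv2.INTER_CUBIC))
E
```

```text
pics
scene [[418.88445867695117, 0.0, 253.4900960957183], [0.0, 418.88445867695117, 195.03343985644085], [0.0, 0.0, 1.0]] [[-0.879, -0.358, 0.313, 0.879], [0.476, -0.636, 0.608, 0.79], [-0.019, 0.684, 0.73, 1.026], [0.0, 0.0, 0.0, 1.0]]
side [[413.67077647630566, 0.0, 250.91622408357392], [0.0, 413.67077647630566, 198.5718485072934], [0.0, 0.0, 1.0]] [[-0.903, 0.192, -0.385, -0.019], [-0.43, -0.444, 0.786, 0.983], [-0.02, 0.875, 0.483, 0.67], [0.0, 0.0, 0.0, 1.0]]
wrist [[297.3186396354542, 0.0, 251.15799288499878], [0.0, 297.3186396354542, 192.95339148104367], [0.0, 0.0, 1.0]] [[0.35, 0.905, 0.242, 0.279], [-0.937, 0.338, 0.089, -0.563], [-0.001, -0.258, 0.966, 0.373], [0.0, 0.0, 0.0, 1.0]]
```

View pics/a.png

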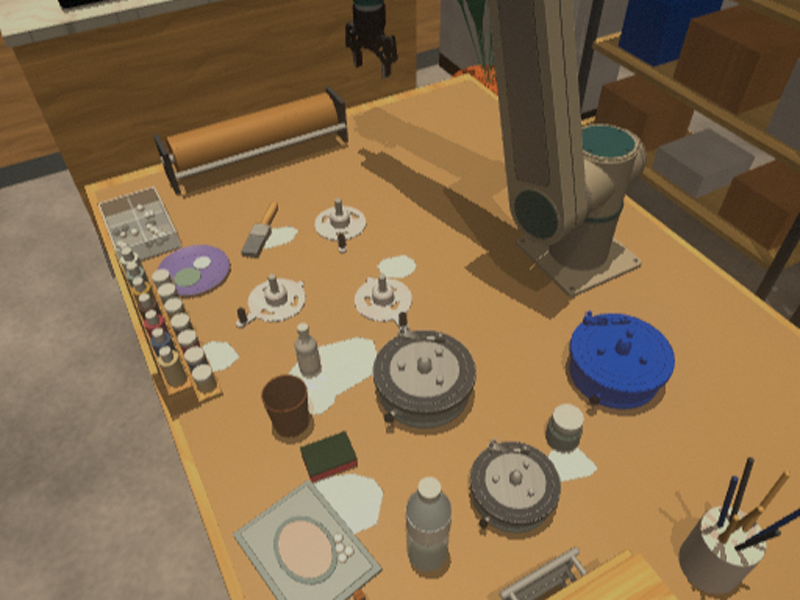

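View pics/b.png

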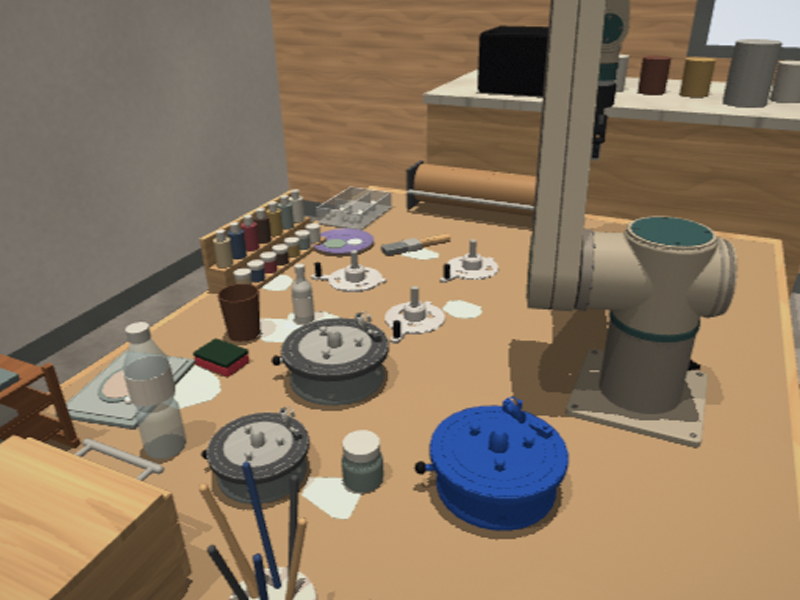

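```bash
python3 - <<'E'
from h import *
d=np.load("scene0.npz");f,K,M=d['f'],d['K'],d['M']
for n,p,z in(("f1",(338,202),.074),("f2",(273,279),.074),("f3",(382,278),.074),("pilot",(424,360),.097),("knob1",(342,235),.04),("knob2",(241,310),.04),("knob3",(403,315),.04),("bottleglue",(303,325),.125)):
    P=onz(np.array(p)*.64,K,M,z);print(n,P.round(3),np.hypot(*P[:2]).round(3))
d=np.load("wrist0.npz");f,K,M=d['f'],d['K'],d['M']
save("w0.png",f)
o=env.get_obs();print(rot(o["tool_rot"]).round(2).tolist(),o["clock"],o["force"],o["gripper_width"])
E
```

```text
f1 [ 0.432 -0.36   0.074] 0.562
f2 [ 0.658 -0.193  0.074] 0.686
f3 [ 0.459 -0.084  0.074] 0.467
pilot [0.501 0.161 0.097] 0.526
knob1 [ 0.459 -0.286  0.04 ] 0.541
knob2 [ 0.741 -0.175  0.04 ] 0.761
knob3 [0.457 0.001 0.04 ] 0.457
bottleglue [0.665 0.    0.125] 0.665
[[0.94, 0.35, -0.0], [0.35, -0.94, 0.0], [0.0, -0.0, -1.0]] 0.15 [ 0.76122135 -0.19486588  0.69848756] 0.0855565258489155
```

View pics/w0.png

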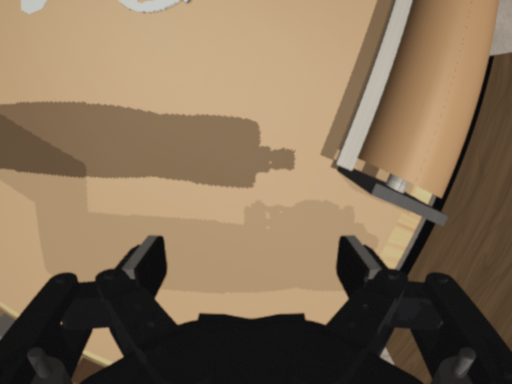

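Request:
jog_arm:
  plan:
    - [[0.044,-0.043,0],0,-1]
    - [[0.088,-0.086,0],0,-1]
    - [[0.132,-0.129,0],0,-1]
    - [[0.176,-0.172,0],0,-1]
    - [[0.22,-0.215,0],0,-1]

```text
clock: 0.78
tool_pos: [0.35, -0.3051, 0.4045]
tool_rot: [-0.0, 0.984, 0.178, 0.0]
force: [1.1, -0.0, -0.3]
gripper_width: 0.0855
grasp_force: 0.0
```

Request:
jog_arm:
  plan:
    - [[0.04,-0.04,0],0,-1]
    - [[0.08,-0.08,0],0,-1]
    - [[0.08,-0.08,0],0,-1]

```text
clock: 1.15
tool_pos: [0.3972, -0.2008, 0.4045]
tool_rot: [-0.001, 0.983, 0.181, -0.0]
force: [-0.0, -1.0, -0.2]
gripper_width: 0.0847
grasp_force: 0.0
```

```bash
python3 - <<'E'
from h import *
f,K,M=snap("wrist");np.savez("w1.npz",f=f,K=K,M=M);save("w1.png",cv2.resize(f,(800,600),interpolation=cv2.INTER_CUBIC))
o=env.get_obs();print(o["tool_pos"],o["clock"],o["force"],rot(o["tool_rot"]).round(3).tolist())
E
```

```text
[ 0.39690494 -0.20232172  0.40453529] 1.2 [-0.12615859 -0.81930867 -0.31554144] [[0.935, 0.354, -0.0], [0.354, -0.935, -0.0], [-0.0, -0.0, -1.0]]
```

View pics/w1.png

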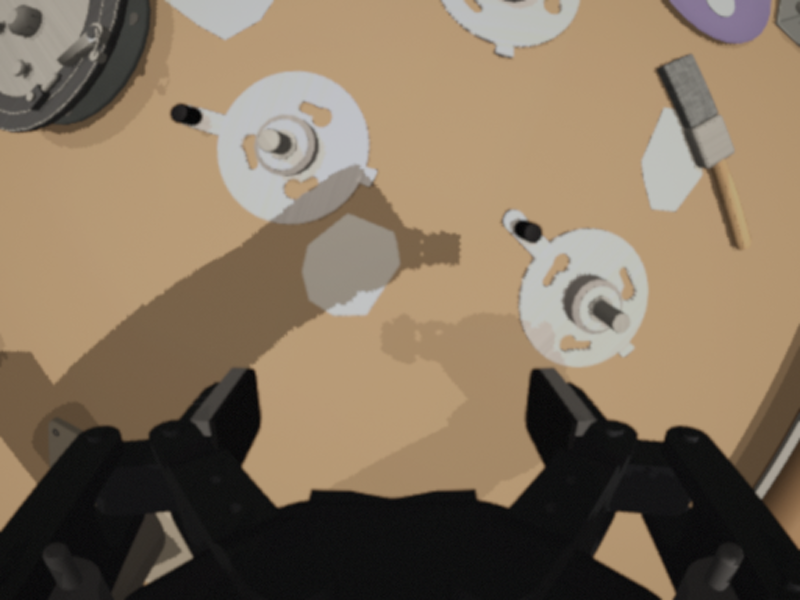

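```bash
cat > fl.py <<'E'
from h import *
def analyse(f,K,M,seed,z0=0.0):
    """seed: axis xy guess; ortho-rectify top face plane z0+7mm, 0.5 mm/px, find holes"""
    s=0.0005;N=300
    xs=seed[0]+(np.arange(N)-N/2)*s; ys=seed[1]+(np.arange(N)-N/2)*s
    uv=np.array([[proj((x,y,z0+.007),K,M,True) for x in xs] for y in ys],np.float32)
    im=cv2.remap(f,uv[...,0],uv[...,1],cv2.INTER_LINEAR)
    return im,s,N
E
python3 - <<'E'
from fl import *
d=np.load("w1.npz");f,K,M=d['f'],d['K'],d['M']
outs=[]
for n,p,kn in(("f1",(0.432,-.36),(531,230)),("f3",(.459,-.084),(186,115))):
    im,s,N=analyse(f,K,M,p)
    hsv=cv2.cvtColor(im,cv2.COLOR_RGB2HSV);m=((hsv[...,1]<75)).astype(np.uint8)
    # disc: filled largest contour eroded of arm/tooth
    cs,_=cv2.findContours(m,cv2.RETR_EXTERNAL,cv2.CHAIN_APPROX_NONE);c=max(cs,key=cv2.contourArea)
    fill=np.zeros_like(m);cv2.drawContours(fill,[c],-1,1,-1)
    op=cv2.morphologyEx(fill,cv2.MORPH_OPEN,cv2.getStructuringElement(cv2.MORPH_ELLIPSE,(81,81)))
    c2=max(cv2.findContours(op,0,1)[0],key=cv2.contourArea)
    mm=cv2.moments(c2);cx,cy=mm['m10']/mm['m00'],mm['m01']/mm['m00'];r=np.sqrt(mm['m00']/np.pi)*s
    ax=np.array(p)+(np.array([cx,cy])-N/2)*s
    print(n,ax.round(4),"r",r)
    kp=onz(np.array(kn)*.64,K,M,.04,True)[:2]-ax;a0=np.degrees(np.arctan2(kp[1],kp[0]));print(" knob",a0,np.hypot(*kp))
    h=((hsv[...,1]>95)&(op>0)).astype(np.uint8)
    k,l,st,ce=cv2.connectedComponentsWithStats(h)
    for i in range(1,k):
        if st[i,4]>150:
            v=(ce[i]-[cx,cy])*s;ys,xs=np.nonzero(l==i);dx=(xs-cx)*s;dy=(ys-cy)*s
            th=np.degrees(np.arctan2(dy,dx));print("  hole",st[i,4],"R",np.hypot(*v).round(4),"ang rel",((np.degrees(np.arctan2(v[1],v[0]))-a0)%360).round(1))
    outs.append(cv2.flip(im,0))
save("fl.png",np.hstack(outs))
E
```

```text
f1 [ 0.4271 -0.3699] r 0.06379241748556364
 knob 67.59900993978431 0.09024518345091516
f3 [ 0.4554 -0.0917] r 0.06333609201628602
 knob 90.66819782731537 0.07951747804589736
```

View pics/fl.png

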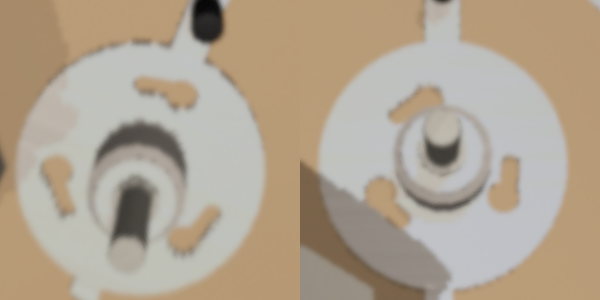

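Request:
jog_arm:
  plan:
    - [[0.05,0.02,0.02],0,-1]
    - [[0.1,0.04,0.04],0,-1]
    - [[0.15,0.055,0.06],0,-1]
    - [[0.16,0.06,0.08],0,-1]
    - [[0.16,0.06,0.08],0,-1]

```text
clock: 1.82
tool_pos: [0.5664, -0.2049, 0.322]
tool_rot: [-0.001, 0.984, 0.177, -0.002]
force: [-0.6, -0.1, -0.5]
gripper_width: 0.0853
grasp_force: 0.0
```

```bash
python3 - <<'E'
from fl import *
o=env.get_obs();print(o["tool_pos"],o["clock"],o["joint_pos"])
f,K,M=snap("wrist");np.savez("w2.npz",f=f,K=K,M=M)
im,s,N=analyse(f,K,M,(.656,-.197))
save("f2.png",np.hstack([f,cv2.resize(cv2.flip(im,0),(384,384))[:, :288]]) if 0 else f); save("f2o.png",cv2.resize(cv2.flip(im,0),(600,600)))
E
```

```text
[ 0.56643964 -0.20490014  0.3220453 ] 1.825 [-4.54273129e-01  2.92898179e-01 -1.84813118e-01  1.09869328e+00
 -5.11443650e-04  2.33072908e+00]
```

View pics/f2o.png

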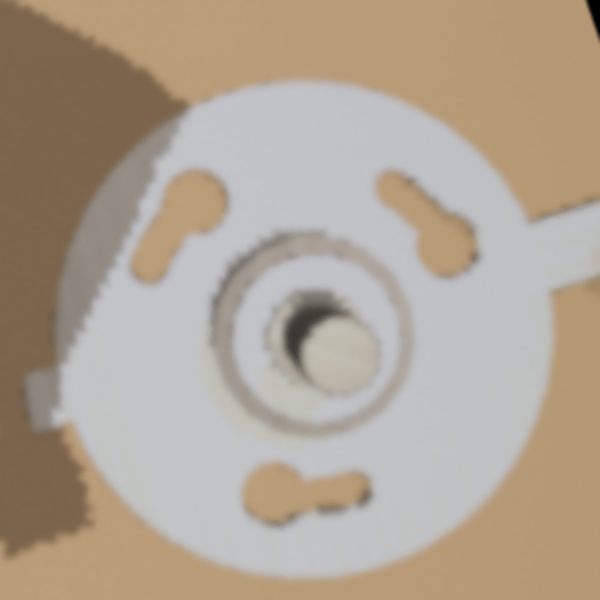

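f2 (scene pixel 272,295) has keyhole gaps 100/130/130 at 42 mm, so it is flange B. f1 (340,220) has even gaps, so it is A. f3 (383,297) has a 34 mm circle, so it is C. The turntables are blue (622,360), which I leave, small grey (515,483), and large grey (424,375), which I choose. I'll look at that one from near.

Request:
jog_arm:
  plan:
    - [[0.012,-0.055,-0.03],-0.17,-1]
    - [[0.024,-0.11,-0.05],-0.34,-1]
    - [[0.036,-0.165,-0.05],-0.51,-1]
    - [[0.048,-0.22,-0.05],-0.68,-1]
    - [[0.057,-0.283,-0.05],-0.85,-1]

```text
clock: 2.5
tool_pos: [0.5207, 0.0801, 0.3765]
tool_rot: [0.001, 0.822, 0.569, 0.001]
force: [0.7, 0.6, 0.2]
gripper_width: 0.0855
grasp_force: 0.0
```

Request:
jog_arm:
  plan:
    - [[0,0,0],-0.18,-1]
    - [[0,0,0],-0.36,-1]
    - [[0,0,0],-0.54,-1]
    - [[0,0,0],-0.72,-1]
    - [[0,0,0],-0.72,-1]

```text
clock: 3.12
tool_pos: [0.521, 0.0788, 0.3759]
tool_rot: [0.001, 0.572, 0.82, 0.0]
force: [0.1, -0.5, 0.2]
gripper_width: 0.0848
grasp_force: 0.0
```

```bash
python3 - <<'E'
from fl import *
o=env.get_obs();print(o["tool_pos"],o["clock"],o["joint_pos"].round(3),rot(o["tool_rot"]).round(3).tolist())
f,K,M=snap("wrist");np.savez("w3.npz",f=f,K=K,M=M);print(M.round(3).tolist())
s=.0004;N=600;p=(.501,.161)
xs=p[0]+(np.arange(N)-N/2)*s;ys=p[1]-(np.arange(N)-N/2)*s
uv=np.array([[proj((x,y,.084),K,M,True) for x in xs] for y in ys],np.float32)
save("tt.png",cv2.remap(f,uv[...,0],uv[...,1],cv2.INTER_CUBIC))
E
```

```text
[0.52103398 0.07880563 0.37594925] 3.125 [ 0.027  0.12  -0.28   1.169 -0.     1.245] [[-0.346, 0.938, 0.001], [0.938, 0.346, -0.0], [-0.001, 0.001, -1.0]]
[[0.938, -0.334, -0.091, 0.498], [0.346, 0.906, 0.243, 0.139], [0.001, -0.259, 0.966, 0.345], [0.0, 0.0, 0.0, 1.0]]
```

View pics/tt.png

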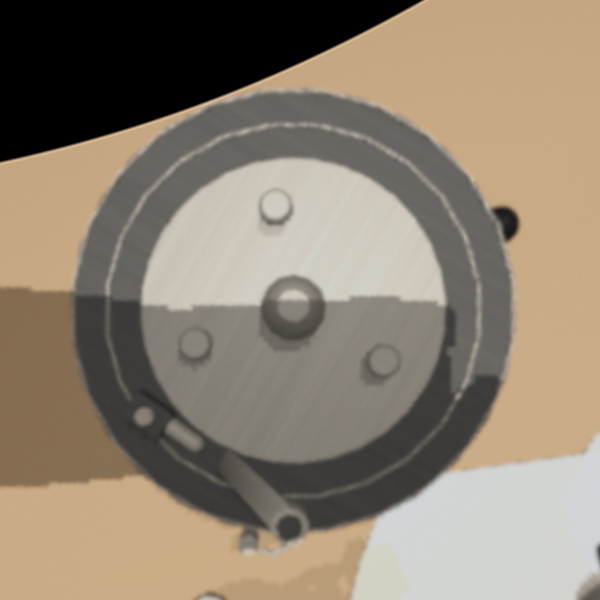

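Request:
jog_arm:
  plan:
    - [[-0.06,0.006,0],0,-1]
    - [[-0.12,0.012,0],0,-1]
    - [[-0.18,0.018,0],0,-1]
    - [[-0.24,0.024,0],0,-1]
    - [[-0.3,0.0295,0],0,-1]

```text
clock: 3.8
tool_pos: [0.6545, -0.1933, 0.3754]
tool_rot: [0.0, 0.572, 0.82, 0.0]
force: [0.7, 0.8, 0.4]
gripper_width: 0.0854
grasp_force: 0.0
```

Request:
jog_arm:
  plan:
    - [[-0.0125,0,0.03],0,-1]
    - [[-0.0125,0,0.06],0,-1]
    - [[-0.0125,0,0.08],0,-1]
    - [[-0.0125,0,0.08],0,-1]

```text
clock: 4.3
tool_pos: [0.6576, -0.2024, 0.2929]
tool_rot: [-0.002, 0.571, 0.821, -0.0]
force: [0.3, -0.2, 0.2]
gripper_width: 0.0856
grasp_force: 0.0
```

```bash
python3 - <<'E'
from h import *
o=env.get_obs();p=o["tool_pos"];Rm=rot(o["tool_rot"]);print(p,o["clock"],o["force"],np.degrees(np.arctan2(Rm[1,0],Rm[0,0])))
print("shift",Rm.T@(np.array([.6573,-.2043,.213])-p))
d=np.load("scene0.npz")
for n,q,z in(("water",(429,555),0),("cup",(287,425),0),("glue",(308,368),0)): print(n,onz(np.array(q)*.64,d['K'],d['M'],z).round(3))
E
```

```text
[ 0.65763958 -0.20239252  0.2928722 ] 4.3 [ 0.25778651 -0.19571329  0.18160412] 110.38680859955193
shift [-0.00189703 -0.00073593  0.07986978]
water [0.651 0.438 0.   ]
cup [0.757 0.103 0.   ]
glue [0.671 0.001 0.   ]
```

Request:
jog_arm:
  plan:
    - [[-0.002,-0.001,0.03],0,-1]
    - [[-0.002,-0.001,0.055],0,-1]
    - [[-0.002,-0.001,0.07],0,-1]
    - [[-0.002,-0.001,0.079],0,-1]
    - [[-0.002,-0.001,0.079],0,-1]

```text
clock: 4.92
tool_pos: [0.6587, -0.2049, 0.2159]
tool_rot: [-0.0, 0.57, 0.821, -0.0]
force: [-0.7, 0.6, 0.9]
gripper_width: 0.0856
grasp_force: 0.0
```

Request:
jog_arm:
  plan:
    - [[0,0,0],0,0]
    - [[0,0,0],0,0.5]
    - [[0,0,0],0,1]
    - [[0,0,0],0,1]
    - [[0,0,0],0,1]
  newtons: 60

```text
clock: 5.55
tool_pos: [0.6586, -0.2051, 0.2161]
tool_rot: [0.0, 0.57, 0.821, -0.0]
force: [-0.1, -0.2, 1.9]
gripper_width: 0.0145
grasp_force: 58.4
```

Request:
jog_arm:
  plan:
    - [[0,0,0],0,1]
    - [[0,0,0],0,1]
    - [[0,0,0],0,1]
    - [[0,0,0],0,1]
    - [[0,0,0],0,1]
  newtons: 100

```text
clock: 6.18
tool_pos: [0.6587, -0.2051, 0.2163]
tool_rot: [0.0, 0.57, 0.821, -0.0]
force: [-1.5, -0.3, 5.3]
gripper_width: 0.0134
grasp_force: 97.5
```

Request:
jog_arm:
  plan:
    - [[0,0,-0.02],0,1]
    - [[0,0,-0.05],0,1]
    - [[0,0,-0.09],0,1]
    - [[0,0,-0.13],0,1]
    - [[0,0,-0.155],0,1]

```text
clock: 6.8
tool_pos: [0.6587, -0.2048, 0.3732]
tool_rot: [0.001, 0.57, 0.821, 0.0]
force: [-0.1, -0.3, -4.1]
gripper_width: 0.0136
grasp_force: 97.6
```

```bash
python3 - <<'E'
from h import *
o=env.get_obs();p=o["tool_pos"];Rm=rot(o["tool_rot"]);print(p,o["clock"],o["force"],o["gripper_width"],np.degrees(np.arctan2(Rm[1,0],Rm[0,0])))
print("shift",Rm.T@(np.array([.4982,.1575,.363])-p))
f,K,M=snap("wrist");np.savez("w4.npz",f=f,K=K,M=M);save("w4.png",f)
E
```

```text
[ 0.65871142 -0.20484942  0.37319489] 6.8 [-0.14867407 -0.31911343 -4.11617539] 0.013558754469589875 110.46533366197943
shift [ 0.39561096 -0.02370562  0.00974505]
```

View pics/w4.png

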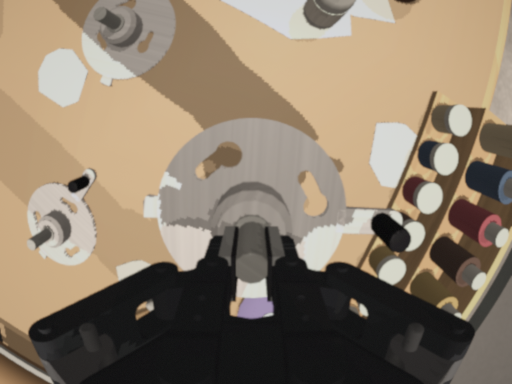

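Request:
jog_arm:
  plan:
    - [[0.055,-0.003,0],-0.16,1]
    - [[0.11,-0.006,0],-0.32,1]
    - [[0.165,-0.009,0],-0.48,1]
    - [[0.22,-0.012,0],-0.64,1]
    - [[0.27,-0.016,0],-0.8,1]

```text
clock: 7.48
tool_pos: [0.5476, 0.0441, 0.3697]
tool_rot: [-0.001, 0.203, 0.979, 0.0]
force: [-0.9, -0.5, -3.8]
gripper_width: 0.0134
grasp_force: 97.8
```

```bash
cat > st.py <<'E'
from h import *
def st(tz=None):
    o=env.get_obs();p=o["tool_pos"];Rm=rot(o["tool_rot"])
    print(p.round(4),o["clock"],o["force"].round(1),o["torque"].round(2),o["gripper_width"],"yaw",np.degrees(np.arctan2(Rm[1,0],Rm[0,0])).round(2))
    print("shift",(Rm.T@(np.array([.4982,.1575,tz or p[2]])-p)).round(4))
E
python3 - <<'E'
from st import *
d=np.load("w4.npz")
for z in(.164,):
  a=[onz(q,d['K'],d['M'],z,True) for q in((228,154),(313,206))];print(a[0].round(4),a[1].round(4))
  for P,h in zip(a,(113,13)):
    v=P[:2]-np.array([.6580,-.2045]);print(np.hypot(*v),np.degrees(np.arctan2(v[1],v[0]))-h)
st(.37)
E
```

```text
[ 0.6304 -0.1716  0.164 ] [ 0.6922 -0.1839  0.164 ]
0.042917465786186264 16.94944750873364
0.03994584449508003 18.04265017986078
[0.5476 0.0441 0.3697] 7.475 [-0.9 -0.5 -3.8] [ 0.05 -0.07  0.03] 0.013372319817404589 yaw 156.61
shift [ 0.0904  0.0844 -0.0001]
```

Request:
jog_arm:
  plan:
    - [[0.03,0.028,0],-0.14,1]
    - [[0.06,0.056,0],-0.28,1]
    - [[0.09,0.084,0],-0.42,1]
    - [[0.09,0.084,0],-0.555,1]
    - [[0.09,0.084,0],-0.555,1]

```text
clock: 8.1
tool_pos: [0.4998, 0.1559, 0.3699]
tool_rot: [-0.001, -0.07, 0.998, -0.0]
force: [0.3, -1.0, -3.5]
gripper_width: 0.0134
grasp_force: 98.1
```

```bash
python3 - <<'E'
from st import *
st(.37)
E
```

```text
[0.4998 0.1559 0.3699] 8.1 [ 0.3 -1.  -3.5] [-0.05 -0.04 -0.04] 0.013390995277810324 yaw -171.93
shift [ 0.0014  0.0018 -0.0001]
```

Request:
jog_arm:
  plan:
    - [[0,0.0018,0.02],0,1]
    - [[0,0.0018,0.04],0,1]
    - [[0,0.0018,0.05],0,1]
    - [[0,0.0018,0.052],0,1]
    - [[0,0.0018,0.052],0,1]

```text
clock: 8.72
tool_pos: [0.5007, 0.1571, 0.3191]
tool_rot: [0.0, -0.07, 0.998, 0.0]
force: [-0.2, 0.1, -3.5]
gripper_width: 0.0134
grasp_force: 98.1
```

Request:
jog_arm:
  plan:
    - [[0,0,0.002],0,1]
    - [[0,0,0.004],0,1]
    - [[0,0,0.006],0,1]
    - [[0,0,0.008],0,1]
    - [[0,0,0.008],0,1]

```text
clock: 9.35
tool_pos: [0.5002, 0.1573, 0.3104]
tool_rot: [-0.0, -0.071, 0.998, -0.0]
force: [0.1, 0.3, -2.5]
gripper_width: 0.0132
grasp_force: 98.1
```

Request:
jog_arm:
  plan:
    - [[0,0,0.001],0,1]
    - [[0,0,0.002],0,1]
    - [[0,0,0.003],0,1]
    - [[0,0,0.004],0,1]
    - [[0,0,0.004],0,1]

```text
clock: 9.98
tool_pos: [0.5003, 0.1573, 0.3066]
tool_rot: [-0.0, -0.071, 0.998, -0.0]
force: [-0.4, 0.2, -3.3]
gripper_width: 0.0133
grasp_force: 98.1
```

Request:
jog_arm:
  plan:
    - [[0,0,0.001],0,1]
    - [[0,0,0.002],0,1]
    - [[0,0,0.003],0,1]
    - [[0,0,0.004],0,1]
    - [[0,0,0.004],0,1]

```text
clock: 10.6
tool_pos: [0.5006, 0.1576, 0.3032]
tool_rot: [0.0, -0.071, 0.997, 0.001]
force: [0.6, 1.5, 0.3]
gripper_width: 0.0133
grasp_force: 98.2
```

Request:
jog_arm:
  plan:
    - [[0,0,0.001],0,1]
    - [[0,0,0.002],0,1]
    - [[0,0,0.002],0,1]

```text
clock: 10.98
tool_pos: [0.5005, 0.1577, 0.3007]
tool_rot: [0.0, -0.071, 0.997, 0.001]
force: [0.2, 4.8, -1.9]
gripper_width: 0.0135
grasp_force: 98.3
```

Request:
jog_arm:
  plan:
    - [[0,0,0.001],0,1]
    - [[0,0,0.002],0,1]
    - [[0,0,0.002],0,1]

```text
clock: 11.35
tool_pos: [0.5006, 0.1577, 0.2993]
tool_rot: [0.0, -0.071, 0.997, 0.001]
force: [-0.8, 5.4, 2.2]
gripper_width: 0.0135
grasp_force: 98.6
```

Request:
jog_arm:
  plan:
    - [[0,0.0005,0.0],0,1]
    - [[0,0.001,0.0005],0,1]
    - [[0,0.001,0.001],0.02,1]
    - [[0,0.001,0.001],0.04,1]
    - [[0,0.001,0.001],0.06,1]

```text
clock: 11.98
tool_pos: [0.5006, 0.1582, 0.2989]
tool_rot: [0.001, -0.041, 0.999, -0.0]
force: [-0.8, 3.0, 5.6]
gripper_width: 0.0134
grasp_force: 99.1
```

```bash
python3 - <<'E'
from st import *
st()
E
```

```text
[0.5006 0.1582 0.2989] 11.975 [-0.8  3.   5.6] [0.82 0.31 0.09] 0.013374599090689047 yaw -175.35
shift [ 0.0024 -0.0005 -0.    ]
```

Request:
jog_arm:
  plan:
    - [[0,0.0005,0.0005],0.02,1]
    - [[0,0.0005,0.0005],0.04,1]
    - [[0,0.0005,0.0005],0.05,1]
    - [[0,0.0005,0.0005],0.06,1]
    - [[0,0.0005,0.0005],0.06,1]

```text
clock: 12.6
tool_pos: [0.5002, 0.1585, 0.2968]
tool_rot: [-0.0, -0.01, 1.0, -0.0]
force: [2.7, 1.6, -4.3]
gripper_width: 0.013
grasp_force: 98.3
```

Request:
jog_arm:
  plan:
    - [[0,0,0.0005],0.01,1]
    - [[0,0,0.0005],0.02,1]
    - [[0,0,0.0005],0.02,1]

```text
clock: 12.98
tool_pos: [0.5001, 0.1586, 0.2965]
tool_rot: [-0.0, -0.0, 1.0, -0.0]
force: [2.0, 1.4, -3.0]
gripper_width: 0.0136
grasp_force: 98.3
```

```bash
python3 - <<'E'
from st import *
st()
E
```

```text
[0.5001 0.1586 0.2965] 12.975 [ 2.   1.4 -3. ] [ 0.22 -0.49 -0.03] 0.013588585958154428 yaw -179.94
shift [ 0.0019 -0.0011  0.    ]
```

Request:
jog_arm:
  plan:
    - [[0,0,0.001],0,1]
    - [[0,0,0.002],0,1]
    - [[0,0,0.003],0,1]
    - [[0,0,0.004],0,1]
    - [[0,0,0.004],0,1]

```text
clock: 13.6
tool_pos: [0.5001, 0.1587, 0.2925]
tool_rot: [-0.0, -0.001, 1.0, -0.0]
force: [2.0, 1.0, -2.6]
gripper_width: 0.0134
grasp_force: 98.2
```

Request:
jog_arm:
  plan:
    - [[0,0,0.001],0,1]
    - [[0,0,0.002],0,1]
    - [[0,0,0.003],0,1]
    - [[0,0,0.004],0,1]
    - [[0,0,0.004],0,1]

```text
clock: 14.22
tool_pos: [0.5001, 0.1588, 0.2886]
tool_rot: [-0.0, -0.001, 1.0, -0.0]
force: [1.0, 0.4, -3.0]
gripper_width: 0.0135
grasp_force: 98.1
```

```bash
python3 - <<'E'
from st import *
st()
E
```

```text
[0.5001 0.1588 0.2886] 14.225 [ 1.   0.4 -3. ] [ 0.04 -0.45 -0.01] 0.013493515889797336 yaw -179.93
shift [ 0.0019 -0.0013  0.    ]
```

Request:
jog_arm:
  plan:
    - [[0,0,0.001],0,1]
    - [[0,0,0.002],0,1]
    - [[0,0,0.0025],0,1]
    - [[0,0,0.0025],0,1]

```text
clock: 14.72
tool_pos: [0.5002, 0.1588, 0.2863]
tool_rot: [0.0, -0.001, 1.0, 0.0]
force: [1.3, 0.4, -2.1]
gripper_width: 0.0132
grasp_force: 98.4
```

Request:
jog_arm:
  plan:
    - [[0,0,0.0005],0,1]
    - [[0,0,0.001],0,1]
    - [[0,0,0.001],0,1]

```text
clock: 15.1
tool_pos: [0.5002, 0.1588, 0.2862]
tool_rot: [0.0, -0.001, 1.0, 0.0]
force: [-2.0, -0.4, 6.6]
gripper_width: 0.0134
grasp_force: 99.0
```

Request:
jog_arm:
  plan:
    - [[0,0,-0.0005],0.03,1]
    - [[0,0,-0.0005],0.06,1]
    - [[0,0,-0.0005],0.09,1]
    - [[0,0,-0.0005],0.12,1]
    - [[0,0,-0.0005],0.12,1]
  newtons: 120

```text
clock: 15.72
tool_pos: [0.5011, 0.1588, 0.2863]
tool_rot: [0.001, 0.059, 0.998, -0.0]
force: [3.5, -1.1, 4.5]
gripper_width: 0.0132
grasp_force: 117.3
```

```bash
python3 - <<'E'
from st import *
st()
E
```

```text
[0.5011 0.1588 0.2863] 15.725 [ 3.5 -1.1  4.5] [-0.19 -0.81  0.74] 0.01315373152714829 yaw 173.19
shift [ 0.0027 -0.0016 -0.    ]
```

Request:
jog_arm:
  plan:
    - [[0,0,0],0.03,1]
    - [[0,0,0],0.06,1]
    - [[0,0,0],0.09,1]
    - [[0,0,0],0.12,1]
    - [[0,0,0],0.12,1]

```text
clock: 16.35
tool_pos: [0.501, 0.1587, 0.2863]
tool_rot: [0.001, 0.12, 0.993, 0.0]
force: [5.4, -0.7, 4.1]
gripper_width: 0.0131
grasp_force: 117.5
```

```bash
python3 - <<'E'
from st import *
st()
E
```

```text
[0.501  0.1587 0.2863] 16.35 [ 5.4 -0.7  4.1] [-0.27 -0.87  0.7 ] 0.0130995090406679 yaw 166.23
shift [ 0.0024 -0.0019 -0.    ]
```

```bash
cat > kn.py <<'E'
from h import *
def kn(C=(.4990,.1580)):
    for n in("wrist","scene","side"):
        f,K,M=snap(n);g=cv2.GaussianBlur(f.max(2),(3,3),0);r=[]
        for a in range(50,102,2):
            v=[]
            for z in(.092,.1,.108):
                q=proj((C[0]+.088*np.cos(np.radians(a)),C[1]+.088*np.sin(np.radians(a)),z),K,M,n=="wrist").round().astype(int)
                if 0<=q[0]<512 and 0<=q[1]<384:v.append(int(g[q[1],q[0]]))
            r.append(int(np.mean(v)) if v else -1)
        print(n,r)
E
python3 -c "from kn import *;kn()"
```

```text
wrist [22, 76, 148, 211, 211, 211, 212, 211, 212, 212, 162, 32, 34, 35, 25, 21, 116, 215, 206, 212, 212, 212, 212, 212, 212, 212]
scene [101, 92, 89, 85, 82, 80, 77, 80, 98, 113, 92, 63, 51, 52, 53, 63, 68, 66, 70, 66, 68, 67, 71, 69, 68, 66]
side [142, 132, 115, 97, 92, 90, 91, 83, 77, 52, 32, 22, 20, 17, 19, 34, 58, 98, 120, 130, 132, 130, 129, 128, 130, 123]
```

Request:
jog_arm:
  plan:
    - [[-0.001,0,0],0,0.3]
    - [[-0.001,0,0],0,0]
    - [[-0.001,0,0],0,0]
    - [[-0.001,0,-0.03],0,0]
    - [[-0.001,0,-0.055],0,0]
  newtons: 40

```text
clock: 17.12
tool_pos: [0.5006, 0.1585, 0.3407]
tool_rot: [-0.001, 0.119, 0.993, -0.0]
force: [0.3, 0.1, 1.0]
gripper_width: 0.0428
grasp_force: 0.0
```

```bash
cat > tg.py <<'E'
from h import *
C=np.array([.4992,.158])
def tg(a,back,z):
    o=env.get_obs();p=o["tool_pos"];Rm=rot(o["tool_rot"]);y=np.degrees(np.arctan2(Rm[1,0],Rm[0,0]));ar=np.radians(a)
    P=C+.088*np.array([np.cos(ar),np.sin(ar)])-back*np.array([np.sin(ar),-np.cos(ar)])
    print("at",p.round(4),"yaw",y.round(2),"F",o["force"].round(1),"T",o["torque"].round(2),o["clock"])
    print("shift",(Rm.T@(np.r_[P,z]-p)).round(4),"spin",np.radians(y-(a+90)).round(4))
E
python3 -c "
from kn import *;from tg import *
tg(76,.026,.26);kn()"
```

```text
at [0.5006 0.1585 0.3407] yaw 166.28 F [0.3 0.1 1. ] T [-0.02 -0.07 -0.02] 17.125
shift [0.0266 0.0874 0.0807] spin 0.0049
wrist [208, 208, 208, 208, 208, 208, 208, 208, 208, 208, 185, 61, 30, 34, 32, 26, 42, 189, 193, 206, 208, 206, 207, 208, 206, 204]
scene [102, 93, 89, 82, 80, 80, 79, 79, 94, 117, 108, 74, 52, 52, 52, 60, 66, 66, 68, 65, 66, 65, 65, 65, 65, 64]
side [142, 132, 115, 97, 93, 89, 92, 86, 83, 57, 38, 26, 21, 18, 18, 31, 53, 95, 122, 129, 131, 130, 129, 128, 132, 123]
```

Request:
jog_arm:
  plan:
    - [[0.015,0.04,0],0,1]
    - [[0.029,0.087,0],0,1]
    - [[0.029,0.087,0.02],0,1]
    - [[0.029,0.087,0.05],0,1]
    - [[0.029,0.087,0.07],0,1]

```text
clock: 17.9
tool_pos: [0.492, 0.2497, 0.2676]
tool_rot: [-0.002, 0.119, 0.993, -0.001]
force: [-0.8, -0.4, -0.2]
gripper_width: 0.0003
grasp_force: 0.0
```

Request:
jog_arm:
  plan:
    - [[0,0,0.005],0,1]
    - [[0,0,0.011],0,1]
    - [[0,0,0.011],0,1]

```text
clock: 18.27
tool_pos: [0.4936, 0.2499, 0.2597]
tool_rot: [-0.0, 0.119, 0.993, 0.0]
force: [0.0, -0.2, 0.5]
gripper_width: 0.0
grasp_force: 0.0
```

```bash
python3 -c "
from tg import *
tg(76,.022,.26);print(env.get_obs()['gripper_width'])
f,K,M=snap('wrist');save('p1.png',f)"
```

```text
at [0.4936 0.2499 0.2597] yaw 166.31 F [ 0.  -0.2  0.5] T [-0.02  0.02 -0.03] 18.275
shift [-0.0057  0.0002 -0.0003] spin 0.0054
4.180848762340603e-05
```

View pics/p1.png

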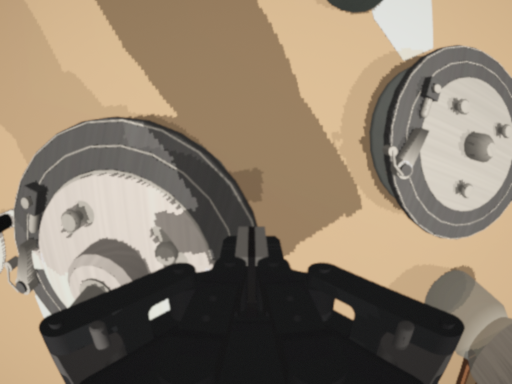

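Request:
jog_arm:
  plan:
    - [[-0.003,0,0],0,1]
    - [[-0.006,0,0],0,1]
    - [[-0.008,0,0],0,1]
    - [[-0.009,0,0],0,1]
    - [[-0.009,0,0],0,1]

```text
clock: 18.95
tool_pos: [0.5019, 0.248, 0.2598]
tool_rot: [-0.001, 0.119, 0.993, 0.0]
force: [-3.7, 1.9, 3.4]
gripper_width: 0.0
grasp_force: 1.7
```

```bash
python3 -c "
from tg import *
tg(76,.019,.26)"
```

```text
at [0.5019 0.248  0.2598] yaw 166.34 F [-3.7  1.9  3.4] T [0.38 0.61 0.01] 18.95
shift [-0.0002  0.0001 -0.0002] spin 0.0059
```

Request:
jog_arm:
  plan:
    - [[-0.0022,0.0004,0],0.025,1]
    - [[-0.0044,0.0008,0],0.05,1]
    - [[-0.0066,0.0012,0],0.075,1]
    - [[-0.0089,0.0015,0],0.1,1]
    - [[-0.0089,0.0015,0],0.1,1]

```text
clock: 19.58
tool_pos: [0.5081, 0.2476, 0.2596]
tool_rot: [-0.005, 0.168, 0.986, 0.0]
force: [-12.6, 4.1, 10.7]
gripper_width: 0.0001
grasp_force: 6.6
```

```bash
python3 -c "
from tg import *
tg(70.5,.019,.26)"
```

```text
at [0.5081 0.2476 0.2596] yaw 160.64 F [-12.6   4.1  10.7] T [ 0.73  2.48 -0.01] 19.575
shift [-0.0026  0.0005 -0.0005] spin 0.0025
```

Request:
jog_arm:
  plan:
    - [[-0.0022,0.0004,-0.0005],0.025,1]
    - [[-0.0044,0.0008,-0.001],0.05,1]
    - [[-0.0044,0.0008,-0.001],0.05,1]

```text
clock: 19.95
tool_pos: [0.513, 0.2468, 0.2597]
tool_rot: [-0.004, 0.193, 0.981, -0.0]
force: [-8.4, 2.9, 4.2]
gripper_width: -0.0004
grasp_force: 4.6
```

Request:
jog_arm:
  plan:
    - [[-0.0022,0.0004,0],0.025,1]
    - [[-0.0044,0.0008,0],0.05,1]
    - [[-0.0044,0.0008,0],0.05,1]

```text
clock: 20.32
tool_pos: [0.5181, 0.2458, 0.2597]
tool_rot: [-0.003, 0.217, 0.976, -0.0]
force: [-5.9, 2.9, 1.9]
gripper_width: -0.0004
grasp_force: 3.5
```

```bash
python3 -c "
from tg import *
tg(66,.019,.261);from kn import *;kn()"
```

```text
at [0.5181 0.2458 0.2597] yaw 154.88 F [-5.9  2.9  1.9] T [0.57 1.29 0.03] 20.325
shift [ 0.0006  0.0001 -0.0013] spin -0.0196
wrist [50, 69, 34, 82, 64, 89, 29, 28, 28, 28, 30, 36, 34, 28, 28, 32, 72, 90, 90, 79, 63, 60, 59, 67, 71, 74]
scene [117, 103, 104, 101, 119, 111, 51, 47, 46, 45, 48, 53, 53, 53, 55, 62, 70, 75, 71, 61, 54, 53, 53, 53, 54, 56]
side [35, 28, 28, 30, 23, 24, 21, 21, 22, 22, 25, 34, 56, 69, 76, 69, 64, 66, 69, 83, 116, 137, 145, 131, 121, 109]
```

Request:
jog_arm:
  plan:
    - [[-0.0015,0.0003,0],0.0175,1]
    - [[-0.003,0.0005,0],0.035,1]
    - [[-0.003,0.0005,0],0.035,1]

```text
clock: 20.85
tool_pos: [0.5212, 0.245, 0.2597]
tool_rot: [-0.003, 0.235, 0.972, -0.0]
force: [-6.2, 2.7, 1.7]
gripper_width: 0.0001
grasp_force: 3.4
```

Request:
jog_arm:
  plan:
    - [[-0.0015,0.0003,0],0.0175,1]
    - [[-0.0015,0.0003,0],0.0175,1]

```text
clock: 21.1
tool_pos: [0.5223, 0.2447, 0.2596]
tool_rot: [-0.003, 0.243, 0.97, 0.0]
force: [-7.3, 4.3, 2.2]
gripper_width: -0.0
grasp_force: 4.0
```

Request:
jog_arm:
  plan:
    - [[-0.0015,0.0003,0],0.0175,1]
    - [[-0.0015,0.0003,0],0.0175,1]

```text
clock: 21.35
tool_pos: [0.5232, 0.2445, 0.2596]
tool_rot: [-0.004, 0.251, 0.968, 0.0]
force: [-8.3, 4.9, 3.0]
gripper_width: -0.0001
grasp_force: 5.1
```

```bash
python3 -c "
from tg import *
tg(61.5,.019,.261)"
```

```text
at [0.5232 0.2445 0.2596] yaw 150.9 F [-8.3  4.9  3. ] T [0.94 1.77 0.07] 21.35
shift [-0.0012  0.0006 -0.0014] spin -0.0105
```

Request:
jog_arm:
  plan:
    - [[-0.0015,0.0003,0],0.0175,1]
    - [[-0.0015,0.0003,0],0.0175,1]

```text
clock: 21.6
tool_pos: [0.5246, 0.2441, 0.2596]
tool_rot: [-0.004, 0.26, 0.966, 0.0]
force: [-9.2, 5.4, 3.4]
gripper_width: -0.0002
grasp_force: 5.3
```

Request:
jog_arm:
  plan:
    - [[-0.0015,0.0003,0],0.0175,1]
    - [[-0.0015,0.0003,0],0.0175,1]

```text
clock: 21.85
tool_pos: [0.5259, 0.2437, 0.2596]
tool_rot: [-0.005, 0.268, 0.963, 0.0]
force: [-8.9, 5.4, 4.8]
gripper_width: 0.0003
grasp_force: 5.5
```

```bash
python3 -c "
from tg import *
tg(60,.019,.261)"
```

```text
at [0.5259 0.2437 0.2596] yaw 148.91 F [-8.9  5.4  4.8] T [1.11 1.88 0.02] 21.85
shift [-0.0007  0.0005 -0.0014] spin -0.0191
```

Request:
jog_arm:
  plan:
    - [[-0.0012,0.0002,0],0.01,1]
    - [[-0.0012,0.0002,0],0.01,1]

```text
clock: 22.1
tool_pos: [0.5269, 0.2433, 0.2596]
tool_rot: [-0.005, 0.273, 0.962, 0.0]
force: [-10.2, 5.7, 3.0]
gripper_width: -0.0003
grasp_force: 5.8
```

Request:
jog_arm:
  plan:
    - [[-0.0012,0.0002,0],0.01,1]
    - [[-0.0012,0.0002,0],0.01,1]

```text
clock: 22.35
tool_pos: [0.5279, 0.2429, 0.2596]
tool_rot: [-0.005, 0.277, 0.961, 0.001]
force: [-10.0, 6.0, 4.3]
gripper_width: 0.0001
grasp_force: 5.9
```

```bash
python3 -c "
from tg import *
tg(59,.019,.261)"
```

```text
at [0.5279 0.2429 0.2596] yaw 147.78 F [-10.    6.    4.3] T [1.2  2.02 0.05] 22.35
shift [-0.0001  0.0004 -0.0014] spin -0.0213
```

Request:
jog_arm:
  plan:
    - [[-0.001,0.0002,0],0.01,1]
    - [[-0.001,0.0002,0],0.01,1]

```text
clock: 22.6
tool_pos: [0.5288, 0.2426, 0.2596]
tool_rot: [-0.005, 0.282, 0.959, 0.001]
force: [-11.0, 6.2, 4.2]
gripper_width: -0.0001
grasp_force: 6.0
```

Request:
jog_arm:
  plan:
    - [[-0.001,0.0002,0],0.01,1]
    - [[-0.001,0.0002,0],0.01,1]

```text
clock: 22.85
tool_pos: [0.5297, 0.2423, 0.2596]
tool_rot: [-0.005, 0.287, 0.958, 0.001]
force: [-9.7, 7.2, 4.5]
gripper_width: 0.0002
grasp_force: 6.0
```

```bash
python3 -c "
from tg import *
tg(58,.019,.261)"
```

```text
at [0.5297 0.2423 0.2596] yaw 146.64 F [-9.7  7.2  4.5] T [1.29 2.02 0.01] 22.85
shift [ 0.0003  0.0003 -0.0014] spin -0.0238
```

Request:
jog_arm:
  plan:
    - [[-0.001,0.0002,0],0.01,1]
    - [[-0.001,0.0002,0],0.01,1]

```text
clock: 23.1
tool_pos: [0.5315, 0.2415, 0.2597]
tool_rot: [-0.004, 0.292, 0.956, -0.0]
force: [-9.1, 4.0, 3.2]
gripper_width: 0.0
grasp_force: 4.4
```

Request:
jog_arm:
  plan:
    - [[-0.001,0.0002,0],0.01,1]
    - [[-0.001,0.0002,0],0.01,1]

```text
clock: 23.35
tool_pos: [0.532, 0.2413, 0.2596]
tool_rot: [-0.005, 0.297, 0.955, 0.0]
force: [-10.0, 4.8, 4.0]
gripper_width: -0.0004
grasp_force: 5.5
```

```bash
python3 -c "
from tg import *
tg(57,.019,.261)"
```

```text
at [0.532  0.2413 0.2596] yaw 145.47 F [-10.    4.8   4. ] T [ 1.07  1.89 -0.02] 23.35
shift [ 0.0011  0.0003 -0.0014] spin -0.0267
```

Request:
jog_arm:
  plan:
    - [[0.001,0,0],0,1]
    - [[0.002,0,0],0,1]
    - [[0.002,0,0],0,1]

```text
clock: 23.72
tool_pos: [0.5313, 0.2418, 0.2597]
tool_rot: [-0.003, 0.297, 0.955, -0.001]
force: [-5.6, 2.6, 1.2]
gripper_width: -0.0002
grasp_force: 3.3
```

Request:
jog_arm:
  plan:
    - [[0.001,0,0],0,1]
    - [[0.002,0,0],0,1]
    - [[0.002,0,0],0,1]

```text
clock: 24.1
tool_pos: [0.5305, 0.2424, 0.2598]
tool_rot: [-0.001, 0.297, 0.955, -0.001]
force: [-5.1, 0.5, -1.0]
gripper_width: -0.0003
grasp_force: 2.3
```

Request:
jog_arm:
  plan:
    - [[0.004,0,0],0,1]
    - [[0.008,0,0],0,1]
    - [[0.008,0,0],0,1]

```text
clock: 24.48
tool_pos: [0.526, 0.2476, 0.2616]
tool_rot: [0.002, 0.297, 0.955, 0.001]
force: [0.4, -0.4, -0.1]
gripper_width: 0.0001
grasp_force: 0.0
```

```bash
python3 -c "
from tg import *
tg(60,.019,.26);from kn import *;kn()"
```

```text
at [0.526  0.2476 0.2616] yaw 145.41 F [ 0.4 -0.4 -0.1] T [0.07 0.02 0.02] 24.475
shift [-0.0028 -0.0028  0.0016] spin -0.0801
wrist [56, 32, 47, 29, 30, 32, 31, 31, 33, 47, 60, 72, 68, 90, 76, 38, 47, 64, 71, 70, 61, 62, 65, 67, 75, 74]
scene [108, 100, 96, 66, 48, 47, 53, 59, 61, 64, 72, 77, 76, 64, 56, 52, 52, 52, 54, 54, 55, 55, 57, 58, 59, 60]
side [25, 24, 23, 23, 33, 33, 53, 66, 77, 74, 68, 62, 69, 75, 79, 74, 98, 126, 152, 148, 147, 135, 136, 126, 119, 109]
```

Request:
jog_arm:
  plan:
    - [[0.006,0,-0.03],0,1]
    - [[0.006,0,-0.07],0,1]
    - [[0.006,0,-0.115],0,1]
    - [[0.006,0,-0.115],0,1]

```text
clock: 25.12
tool_pos: [0.5221, 0.2513, 0.3808]
tool_rot: [0.004, 0.297, 0.955, 0.003]
force: [-0.2, -0.3, 0.3]
gripper_width: -0.0001
grasp_force: 0.0
```

```bash
python3 - <<'E'
from h import *
o=env.get_obs();p=o["tool_pos"];Rm=rot(o["tool_rot"]);print(p,(Rm.T@(np.array([.521,.079,.376])-p)).round(3))
E
```

```text
[0.52210946 0.25125035 0.38082201] [-0.097 -0.142  0.004]
```

Request:
jog_arm:
  plan:
    - [[-0.025,-0.04,0],0.15,1]
    - [[-0.05,-0.08,0],0.3,1]
    - [[-0.075,-0.12,0],0.45,1]
    - [[-0.097,-0.142,0],0.6,1]
    - [[-0.097,-0.142,0],0.6,1]

```text
clock: 25.75
tool_pos: [0.5194, 0.0769, 0.3749]
tool_rot: [-0.0, 0.568, 0.823, -0.0]
force: [0.6, 0.8, 0.4]
gripper_width: -0.0002
grasp_force: 0.0
```

```bash
python3 - <<'E'
from fl import *
f,K,M=snap("wrist");np.savez("w5.npz",f=f,K=K,M=M)
s=.0004;N=600;p=(.501,.161)
xs=p[0]+(np.arange(N)-N/2)*s;ys=p[1]-(np.arange(N)-N/2)*s
uv=np.array([[proj((x,y,.080),K,M,True) for x in xs] for y in ys],np.float32)
save("tt2.png",cv2.remap(f,uv[...,0],uv[...,1],cv2.INTER_CUBIC))
E
```

```text
(no output)
```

View pics/tt2.png

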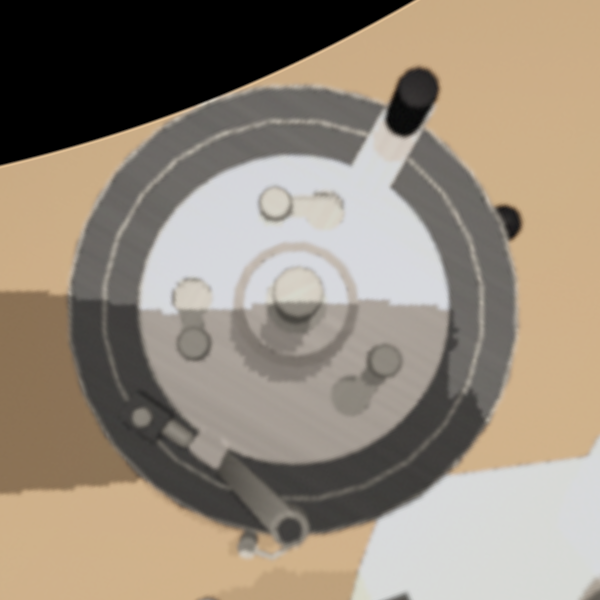

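The flange lies flat. Its tooth (207,447) sits between the plunger (180,432) and the pawl tip (230,462), and the pawl is back in its starting position, so it has clicked in.

```bash
python3 -c "
from rig import env
print(env.close_job())"
```

```text
the job is handed in; nothing more can be done
None
```

Flange B is on the large grey turntable, dropped flat over the studs and turned clockwise until the pawl clicked in behind its tooth; I judged the lock from the force drop, the backed-off knob and a picture, without a push-back test, and handed the job in after about 26 s.

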